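Open the retained-sample strongbox by its combination

ROBOT

A 6-joint arm with a two-finger parallel gripper is mounted at the origin on the work surface. World frame = base frame: x ahead of the robot, y to its left, z up, the work surface at z = 0. Lengths are in m, angles in rad, forces in N, time in s.
With the tool pointing down it reaches from about 0.25 to 0.725 m from the base axis. Payload 4 kg.
Tool frame: the origin (TCP) lies on the centre line of the jaws, within the pads' length; the fingertips stand ahead of it and the grasp point (between the pads) lies 11 mm behind it (bot.tip_extent is the z of the fingertips in the tool frame, in m); z points along the fingers, y is the direction in which the jaws open and shut (so a half turn about z gives the same grasp; the last joint's range is limited). The gripper opens to 85 mm and grips with 20 to 120 N. Pads are 22 mm wide; open, the fingers measure 114 mm over their backs; the gripper's body (76 mm by 85 mm) begins 54 mm behind the grasp point. The pads swing forward as they close: fully open they stand 13 mm farther back than shut.
Start: joints at [-1.115, 0.241, 0.005, 1.335, 0, 1.571], TCP at [0.22, -0.449, 0.215] pointing down, gripper open.
Joint ranges: [-2.72, 2.72], [-1.05, 1.87], [-1.09, 1.28], [-1.99, 2.15], [-1.42, 1.44], [-3.14, 3.14]. Speed limits (rad/s): [2.79, 2.79, 3.14, 3.14, 3.14, 3.14].

INTERFACE

Orientations are given as a unit quaternion [x, y, z, w].
In Python, from workcell import bot gives the robot as it stands.
- The arm moves only by the shell command python3 -m jog 'ROWS'. ROWS is JSON, a list that holds one entry, the list of rows, each a list of 7 numbers: the shift along the world's x, y, z in m, then the turn, a rotation vector about the world's x, y, z in degrees, then the closure in counts, from 0 (fully open) to 255 (shut). In form: [[[tx, ty, tz, ax, ay, az, fingers], ...]]. A call has 1 to 10 rows; each row is the pose to reach, as a shift and turn from the pose commanded when the call began; what a row does not reach only later rows make up. A row lasts 1/12 s, in which the tool goes at most 41.7 mm and 7.16 degrees, less where a joint would pass 70% of its speed; a pose out of reach is approached as far as the arm can. A call with a gripper value outside its range is refused whole. The fingers move at their own pace and stop on an object; the grip force is fixed at half the most. Time passes only in rows, so rows that repeat a pose let the fingers close. It gives the time, the measured TCP pose, the force and the opening at its end, in the units of the state.
- bot.get_obs(): the state, without advancing time (a new reading comes with each control period).
- bot.camera(name): name is "side" or "top"; returns the picture (420x560x3 uint8, blue, green, red); there is no depth.
- bot.camera_model(name): a dict with "K" (3x3 intrinsics, pixels), "T" (4x4, takes a point from camera to world coordinates). Camera axes: x right, y down, z forward; pixel columns grow to the right and rows downward; lengths in m; the calibration is good to about 2 mm. A picture is of the moment at which its call begins. camera_model takes no time and is no camera call.
- bot.job_done(): hands the job in, once; it reports no verdict.
The state is a dict: "clock": time; "joint_pos": joint angles; "joint_vel": joint speeds; "tau": joint torques, N m; "eef_pos": TCP position; "tool_rot": TCP orientation; "ft_force": force on the tool from outside, world axes, zero at the start; "ft_torque": the same for the moment, N m; "grip_width": finger opening in m.
Only numpy, scipy, OpenCV 4.12 (cv2) and the standard library are available. Lean on these libraries where they do the work, as an engineer would, in place of code of your own. Each camera call takes 0.05 s, during which the arm holds its last target. There are 200 camera calls.

TASK

Open the sample strongbox: turn its dial right to 10, then left to 26, then right until you feel it come to a firm stop, without forcing it past the stop. Then lift the lid by its handle until it stands about 60 degrees open, let go, and leave everything else on and around the box where it is.

Things in the scene. Friction and masses are not known exactly. Their poses are not given: they have to be found in the camera images.
- safe: the strongbox: fixed grey steel box, 260 mm (x) by 360 mm (y) by 120 mm high; origin at the centre of its underside, x pointing away from the robot, y to the left. Its left 130 mm (y from 50 to 180 mm) is the closed lock bay with the dial on its top; the rest is the sample compartment under the lid. Place and yaw differ each time
- dial_knob (a point): centre of the dial's knob, a round fluted metal knob 42 mm across that rises from 7 to 40 mm above the lock bay's top (127 to 160 mm above the bench); on the upright turning axis, 24 mm above the bay top. Below it the black dial plate, 89 mm across, turns with it inside a fixed ring 110 mm across, 5 mm high. Nothing is higher than 45 mm above the bay within 140 mm. Regripping does no harm
- index_mark (a point): fixed black index mark on the dial ring, on the far side (the box's +x), 50 mm from the dial's axis, a white diamond behind it on the bay top. The dial reads the number that stands here. Ticks without figures: 40 numbers, growing clockwise round the plate, a long tick every 10, a middle one every 5; 0 is the long tick with a white diamond at its inner end
- dial (a joint): turn of the dial in rad, 0 when number 0 is at the index, growing as it turns LEFT (anticlockwise from above); no end stops. Reading = joint / 0.1571, modulo 40: left raises it, right lowers it. Starts between 22 and 30. Needs 0.05 to 0.2 N m, with faint clicks. Meet each number within one; having run past one, start again with a full extra turn right. From 26 right, the bolt is drawn from about 20.5 on
- lock_bolt: the steel bolt hidden in the lock bay, which locks the lid (origin on the dial's axis at the bay's top while locked); it slides 10 to 19 mm to the box's +y as the dial draws it back
- bolt_guide: the bolt's fixed guide, hidden in the lock bay, with the set screw that stops the drawn bolt (origin at the bay's top on the dial's axis). How the screw is set is not known: the dial comes to its firm stop somewhere between 17 and 19. 0.3 to 0.4 N m at the dial is a clear stop; pressing the bolt on it with over 25 N (about 0.8 N m at the dial) is forcing. Held with under 20 N the knob slips before that
- lid_handle (a point): middle of the lid's lifting handle: a round steel bar, 12 mm thick, along the box's y axis, straight for 90 mm, its centre 42 mm above the lid's top (162 mm above the bench with the lid shut), at x -90 mm, y -64 mm of the box
- lid_hinge (a point): point on the lid's hinge axis, which runs along the box's y axis at its far edge (x 125 mm, y -64 mm, 112 mm above the bench). With the lid shut the handle's middle lies 215 mm from it towards the box's -x and 50 mm up
- lid (a joint): opening of the lid in rad, 0 shut, 1.7 fully open; it swings up and away from the robot. It weighs about 0.6 kg, moves stiffly (6 to 10 N at the handle) and stays where it is left. Until the bolt is drawn fully it lifts only 1 to 2 mm
- sample_tin: small aluminium tin, 44 mm across, 40 mm high, standing on the far left corner of the lock bay; a bystander, leave it alone (origin: centre of its underside)
- scoop_cup: blue plastic scooping cup, 96 mm across, 105 mm high, on the bench to the right of the strongbox; bystander (origin: centre of its underside)
- sample_jar: clear jar with white cap, 68 mm across, 105 mm high, on the bench to the right of the strongbox; bystander (origin: centre of its underside)
- check_weight: brass check weight with a grip knob, 38 mm across, 54 mm high, on the bench to the left; bystander (origin: centre of its underside)
- white_pot: white plastic pot with grey cap, 56 mm across, 60 mm high, on the bench to the left; bystander (origin: centre of its underside)
- bench_brush: hand brush lying on the bench to the left; bystander
- dish: shallow aluminium dish, 104 mm across, 22 mm high, on the bench to the right; bystander (origin: centre of its underside)

How it is judged:
By the outcome, as a careful person would: the job done as asked, in the order asked, and still so for the second after the job is handed in, with the robot touching nothing.
It also fails if it takes over 70 s, if anything falls off the work surface, if the arm or the gripper's body presses on something with over 40 N, if the wrist force passes 120 N, or if a joint passes its speed limit or range.

## Working session

There is one attempt and no reset: what is moved stays moved. The work goes in short steps, Python scripts to look and compute and a shell command to move; the robot and the scene stay as the last step left them, time stands still between calls to the robot, and variables do not carry over. Pictures are saved under pics/ and viewed, about 8 in all and at most 12, crops included, and the job is handed in when it is done.

```bash
ls; mkdir -p pics; python3 - <<'E'
from workcell import bot
import cv2,numpy as np
for n in("side","top"):
    cv2.imwrite(f"pics/{n}0.png",bot.camera(n)); m=bot.camera_model(n); print(n,np.round(m["K"],1).tolist(),np.round(m["T"],4).tolist())
o=bot.get_obs(); print(o, bot.tip_extent)
E
```

```text
pics
side [[506.5, 0.0, 276.6], [0.0, 506.5, 212.9], [0.0, 0.0, 1.0]] [[-0.7912, -0.3545, 0.4983, -0.0801], [-0.6115, 0.4535, -0.6484, 0.8621], [0.0039, -0.8177, -0.5756, 0.8934], [0.0, 0.0, 0.0, 1.0]]
top [[424.6, 0.0, 286.6], [0.0, 424.6, 216.1], [0.0, 0.0, 1.0]] [[-0.1031, -0.9728, 0.2074, 0.361], [-0.9947, 0.1003, -0.024, -0.0054], [0.0025, -0.2088, -0.978, 1.2434], [0.0, 0.0, 0.0, 1.0]]
{'clock': 0.1, 'joint_pos': array([-1.11501361e+00,  2.41348487e-01,  3.83806748e-03,  1.33520864e+00,
        1.09926931e-05,  1.57079709e+00]), 'joint_vel': array([-0.00150675, -0.00147464,  0.00195163,  0.00031369, -0.00187639,
       -0.00109641]), 'tau': array([ 3.08797771e-04, -3.73138225e+01,  2.53010166e+01,  1.08636546e-02,
       -6.64403888e-05, -8.13484320e-06]), 'eef_pos': array([ 0.21981722, -0.44840899,  0.21458863]), 'tool_rot': array([ 9.74144591e-01,  2.25923421e-01, -2.11842264e-04, -9.37754006e-04]), 'ft_force': array([-0.32286937,  0.79261045, -0.10849419]), 'ft_torque': array([ 0.00164376, -0.03725576, -0.00416479]), 'grip_width': 0.0854467909754944} 0.008
```

View pics/side0.png

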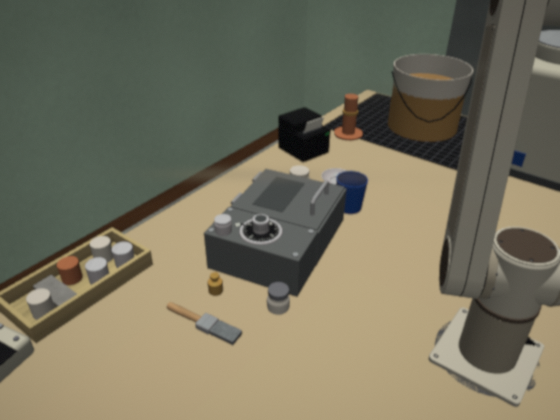

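View pics/top0.png

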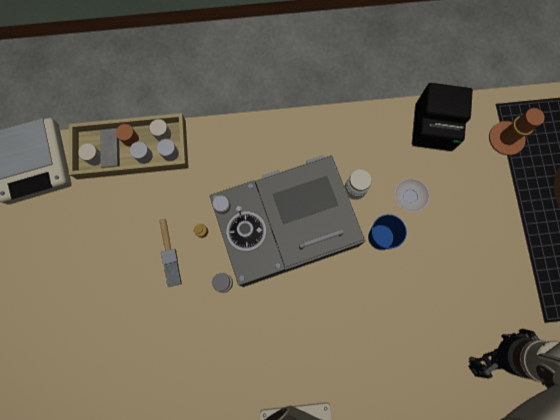

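The side view shows the box near (280,225), with the dial at (261,228) and the handle at (319,193). In the top view the dial is at (246,230) and the handle at (321,240). Next I'll enlarge both.

```bash
python3 - <<'E'
import cv2
a=cv2.imread("pics/top0.png")[150:290,205:370]; cv2.imwrite("pics/topc.png",cv2.resize(a,None,fx=4,fy=4,interpolation=cv2.INTER_CUBIC))
a=cv2.imread("pics/side0.png")[165:285,200:360]; cv2.imwrite("pics/sidec.png",cv2.resize(a,None,fx=5,fy=5,interpolation=cv2.INTER_CUBIC))
E
```

```text
(no output)
```

View pics/topc.png

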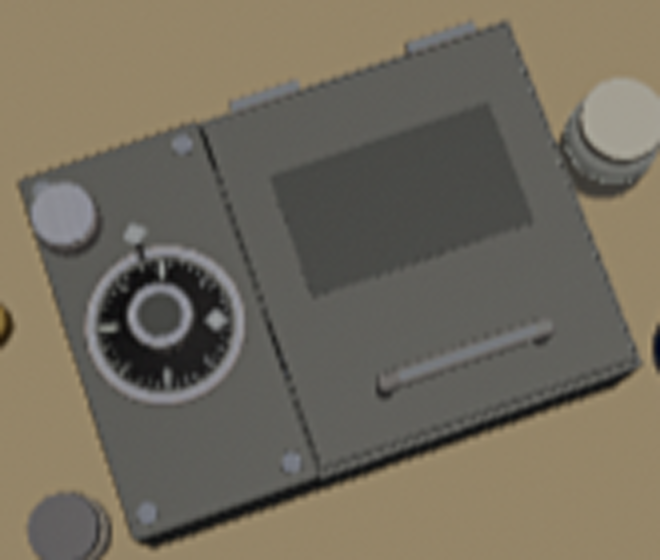

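View pics/sidec.png

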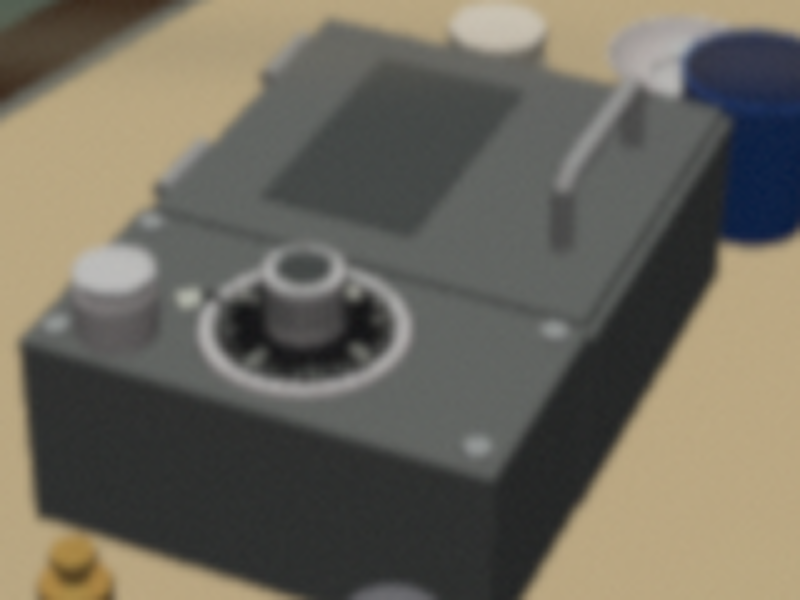

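The top crop shows the ring centre at (165,325), index diamond at (135,232), 0-diamond at (217,321) and handle from (387,385) to (545,330). In the side crop the ring centre is at (305,327), the knob top at (304,268) and the handle from (565,187) to (632,88).

```bash
cat > geo.py <<'E'
from workcell import bot
import numpy as np, cv2
M={n:bot.camera_model(n) for n in("side","top")}
OFF={"top":(205,150,4),"side":(200,165,5)}
def full(n,p): ox,oy,f=OFF[n]; return np.array([(p[0]+.5)/f-.5+ox,(p[1]+.5)/f-.5+oy])
def P(n): return M[n]["K"]@np.linalg.inv(M[n]["T"])[:3]
def proj(n,X): h=P(n)@np.append(X,1); return h[:2]/h[2]
def tri(pt,ps):
    X=cv2.triangulatePoints(P("top"),P("side"),np.float64(pt).reshape(2,1),np.float64(ps).reshape(2,1)).ravel(); X=X[:3]/X[3]
    return X,np.linalg.norm(proj("top",X)-pt)+np.linalg.norm(proj("side",X)-ps)
def onz(n,p,z):
    T=M[n]["T"]; d=T[:3,:3]@np.linalg.solve(M[n]["K"],[p[0],p[1],1]); o=T[:3,3]; return o+d*(z-o[2])/d[2]
E
cat > m.py <<'E'
from geo import *
from scipy.optimize import least_squares
D={"ring":((165,325),(305,327)),"knobtop":((160,316),(304,268)),"index":((135,232),(189,298)),"FL":((20,183),(22,343)),"NL":((135,537),(493,482)),"NR":((638,362),(733,118)),"FR":((508,22),(333,20)),"hL":((387,383),(565,187)),"hR":((545,328),(632,88))}
R={}
for k,(a,b) in D.items():
    X,e=tri(full("top",a),full("side",b)); R[k]=X; print(k,np.round(X*1000,1),"px",round(e,2))
# rigid fit of box pose with known heights
L={"ring":(0,.115,.125),"knobtop":(0,.115,.160),"FL":(.13,.18,.12),"NL":(-.13,.18,.12),"NR":(-.13,-.18,.12),"FR":(.13,-.18,.12),"hL":(-.09,-.064+.05,.166),"hR":(-.09,-.064-.05,.166)}
def world(q,l): c,s=np.cos(q[2]),np.sin(q[2]); return np.array([q[0]+c*l[0]-s*l[1],q[1]+s*l[0]+c*l[1],l[2]])
def loc(q,l): l=np.array(l,float); 
def res(q):
    r=[]
    for k,l in L.items():
        l=np.array(l,float)
        if k in("ring","knobtop"): l[:2]=q[3:5]
        if k in("hL","hR"): l[1]=-.064+(q[5] if k=="hL" else -q[5])
        X=world(q,l)
        for i,n in enumerate(("top","side")): r+=list(proj(n,X)-full(n,D[k][i]))
    return r
s=least_squares(res,[.5,.1,.3,0,.115,.05],loss="soft_l1"); q=s.x
print("pose",q.round(4),"yaw deg",np.degrees(q[2]).round(2)); print(np.round(s.fun,1).reshape(-1,4).tolist())
dk=world(q,(q[3],q[4],.144)); h=world(q,(-.09,-.064,.162)); hg=world(q,(.125,-.064,.112))
print("dial",dk,"handle",h,"hinge",hg)
def ang(n,z0,p): X=onz(n,full(n,p),z0)-dk; return np.degrees(np.arctan2(X[1],X[0])),np.hypot(X[0],X[1])
print("idx",ang("top",.12,(135,232)),ang("side",.12,(189,298)))
print("zero",ang("top",.127,(217,321)),ang("side",.127,(355,293)), "others", [ang("top",.127,p) for p in((162,270),(108,327),(167,376))],[ang("side",.127,p) for p in((237,293),(258,358),(358,352))])
z=ang("top",.127,(217,321))[0]; print("reading", ((np.degrees(q[2])-z)/9)%40)
E
python3 m.py
```

```text
ring [570.3  80.  124.8] px 0.74
knobtop [569.9  80.1 161.5] px 0.95
index [635.9  94.7 121.8] px 0.13
FL [679.9 171.  117.9] px 0.61
NL [432.1 111.3 116.8] px 0.02
NR [ 512.  -234.2  115.5] px 0.9
FR [ 759.6 -176.9  117.8] px 0.51
hL [511.1 -61.7 159.2] px 0.52
hR [ 537.5 -167.1  158.1] px 1.23
pose [ 5.955e-01 -3.080e-02  2.283e-01  4.000e-04  1.135e-01  5.400e-02] yaw deg 13.08
[[-0.2, -0.3, 0.4, -0.0], [-0.2, -0.5, 0.4, 0.5], [-1.5, -0.9, -1.1, -0.2], [-1.5, 1.6, 0.5, 0.5], [1.2, 1.0, 0.7, -1.3], [0.0, -1.1, -1.1, -1.0], [-0.3, -0.2, 0.5, -1.9], [-0.3, 0.0, 1.4, -1.9]]
dial [0.57018103 0.07982883 0.144     ] handle [ 0.52228389 -0.11347782  0.162     ] hinge [ 0.73170551 -0.06481999  0.112     ]
idx (np.float64(12.729744106818336), np.float64(0.06762209807666827)) (np.float64(10.969107732733605), np.float64(0.06878238476828483))
zero (np.float64(-93.54768369140102), np.float64(0.03536318821559682)) (np.float64(-94.72631235380688), np.float64(0.03549541297823678)) others [(np.float64(-2.6405351706437816), np.float64(0.036291240328349954)), (np.float64(88.12080193967509), np.float64(0.037376833438791404)), (np.float64(178.4219421007377), np.float64(0.03567568729890524))] [(np.float64(2.2217151932963137), np.float64(0.044596618040200146)), (np.float64(88.02163917902622), np.float64(0.036620142419465734)), (np.float64(175.9796159429668), np.float64(0.03470475944341462))]
reading 11.847547559299597
```

Triangulated heights agree with the text: ring 125 mm, knob top 161 mm, lid corners 116–118 mm and handle 159 mm. The dial axis is at (0.570, 0.080), the yaw is 13.1° and the dial reads about 28.2. So I plan right about 164°, left 144°, then right about 72°. I'll pre-wind the wrist so that a single grip covers all three.

```bash
python3 -m jog '[[[0,0,0.045,0,0,20,0],[0.02,0.03,0.045,0,0,20,0],[0.117,0.176,0.045,0,0,70,0],[0.117,0.176,0.045,0,0,70,0],[0.117,0.176,0.045,0,0,70,0],[0.117,0.176,0.045,0,0,70,0],[0.117,0.176,0.045,0,0,70,0],[0.117,0.176,0.045,0,0,70,0],[0.117,0.176,0.045,0,0,70,0],[0.117,0.176,0.045,0,0,70,0]]]'
python3 -m jog '[[[0.117,0.176,0,0,0,70,0],[0.117,0.176,0,0,0,70,0],[0.117,0.176,0,0,0,70,0],[0.117,0.176,0,0,0,70,0],[0.117,0.176,0,0,0,70,0],[0.117,0.176,0,0,0,70,0],[0.117,0.176,0,0,0,70,0],[0.117,0.176,0,0,0,70,0],[0.117,0.176,0,0,0,70,0],[0.117,0.176,0,0,0,70,0]]]'
python3 - <<'E'
from workcell import bot
o=bot.get_obs(); print(o["clock"],o["eef_pos"],o["tool_rot"],o["joint_pos"].round(3))
E
```

```text
clock: 0.93
eef_pos: [0.3372, -0.2721, 0.26]
tool_rot: [0.666, 0.746, -0.0, -0.0]
ft_force: [-0.4, -0.1, 0.1]
grip_width: 0.0853
clock: 1.77
eef_pos: [0.4538, -0.0965, 0.2598]
tool_rot: [0.118, 0.993, 0.0, -0.001]
ft_force: [1.0, 0.3, -0.2]
grip_width: 0.0855
1.7667 [ 0.45382378 -0.09654145  0.25983642] [ 1.17642766e-01  9.93055739e-01  4.88194530e-05 -6.89694548e-04] [-0.21   0.155  0.013  1.43  -0.     0.026]
```

```bash
python3 -m jog '[[[0.116,0.177,0,0,0,70,0],[0.116,0.177,0,0,0,70,0],[0.116,0.177,0,0,0,70,0],[0.116,0.177,0,0,0,70,0],[0.116,0.177,0,0,0,70,0],[0.116,0.177,0,0,0,70,0],[0.116,0.177,0,0,0,70,0],[0.116,0.177,0,0,0,70,0],[0.116,0.177,0,0,0,70,0],[0.116,0.177,0,0,0,70,0]]]'
python3 -m jog '[[[0,0,-0.03,0,0,32,0],[0,0,-0.03,0,0,32,0],[0,0,-0.05,0,0,32,0],[0,0,-0.05,0,0,32,0],[0,0,-0.05,0,0,32,0],[0,0,-0.05,0,0,32,0],[0,0,-0.05,0,0,32,0]]]'
python3 - <<'E'
from workcell import bot
import cv2,numpy as np
o=bot.get_obs(); print(o["clock"],o["eef_pos"],o["tool_rot"],o["joint_pos"].round(3),o["ft_torque"])
a=bot.camera("side"); cv2.imwrite("pics/s1.png",a)
b=bot.camera("top"); cv2.imwrite("pics/t1.png",b)
f=lambda im,x,y,w,h,k:cv2.resize(im[y:y+h,x:x+w],None,fx=k,fy=k,interpolation=cv2.INTER_CUBIC)
cv2.imwrite("pics/v1.png",np.hstack([f(a,200,130,130,150,3),f(b,190,130,130,150,3)]))
E
```

```text
clock: 2.6
eef_pos: [0.5698, 0.0803, 0.2595]
tool_rot: [-0.473, 0.881, 0.0, -0.001]
ft_force: [0.3, -0.1, 0.2]
grip_width: 0.0855
clock: 3.18
eef_pos: [0.5699, 0.08, 0.21]
tool_rot: [-0.695, 0.719, 0.0, -0.0]
ft_force: [-0.2, 0.5, -0.6]
grip_width: 0.0856
3.1833 [0.56986778 0.08002162 0.20995652] [-6.94774580e-01  7.19227403e-01  2.79574103e-04 -3.85157447e-04] [ 0.14   0.395  0.207  1.384 -0.    -1.397] [-0.04442669 -0.01040153 -0.0282847 ]
```

View pics/v1.png

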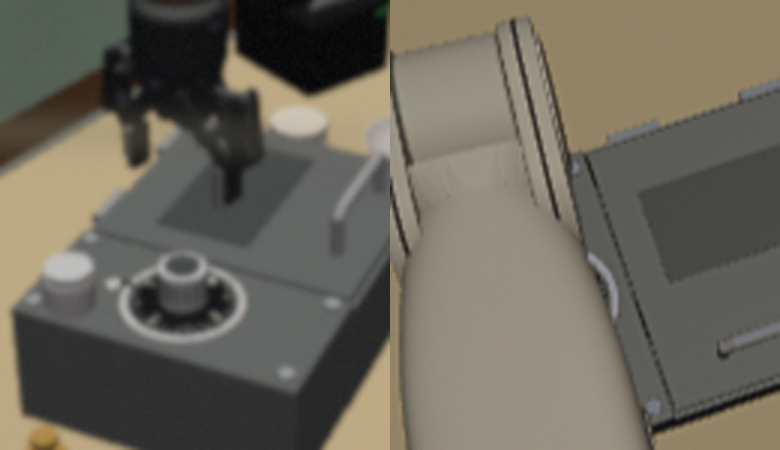

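The side view shows the gripper straight above the dial, jaws open and clear of the tin. The top view is blocked by the arm. I'll descend and close.

```bash
python3 -m jog '[[[0,0,-0.03,0,0,0,0],[0,0,-0.05,0,0,0,0],[0,0,-0.069,0,0,0,0],[0,0,-0.069,0,0,0,60],[0,0,-0.069,0,0,0,90],[0,0,-0.069,0,0,0,110],[0,0,-0.069,0,0,0,110]]]'
python3 -m jog '[[[0,0,0,0,0,0,140],[0,0,0,0,0,0,170],[0,0,0,0,0,0,255],[0,0,0,0,0,0,255],[0,0,0,0,0,0,255],[0,0,0,0,0,0,255]]]'
cat > st.py <<'E'
from workcell import bot
import numpy as np
o=bot.get_obs(); q=o["tool_rot"]
print("t",round(o["clock"],2),"p",o["eef_pos"].round(4),"xyaw",np.degrees(2*np.arctan2(q[1],q[0])).round(2),"q",q.round(3),"F",o["ft_force"].round(1),"M",o["ft_torque"].round(3),"j6",o["joint_pos"][5].round(4),"tau6",o["tau"][5].round(3),"w",round(o["grip_width"],4))
E
python3 st.py
```

```text
clock: 3.87
eef_pos: [0.5714, 0.0802, 0.1433]
tool_rot: [-0.695, 0.719, -0.001, 0.001]
ft_force: [0.4, 0.8, 0.0]
grip_width: 0.0485
clock: 4.37
eef_pos: [0.5708, 0.0804, 0.1442]
tool_rot: [-0.695, 0.719, -0.001, 0.001]
ft_force: [-3.1, 0.5, 8.2]
grip_width: -0.0
t 4.37 p [0.5708 0.0804 0.1442] xyaw 268.12 q [-0.695  0.719 -0.001  0.001] F [-3.1  0.5  8.2] M [-0.022  0.667  0.036] j6 -1.3983 tau6 -0.0 w -0.0
```

```bash
python3 - <<'E'
from workcell import bot
import cv2
a=bot.camera("side"); cv2.imwrite("pics/s2.png",a)
cv2.imwrite("pics/v2.png",cv2.resize(a[130:280,195:345],None,fx=4,fy=4,interpolation=cv2.INTER_CUBIC))
E
```

```text
(no output)
```

View pics/v2.png

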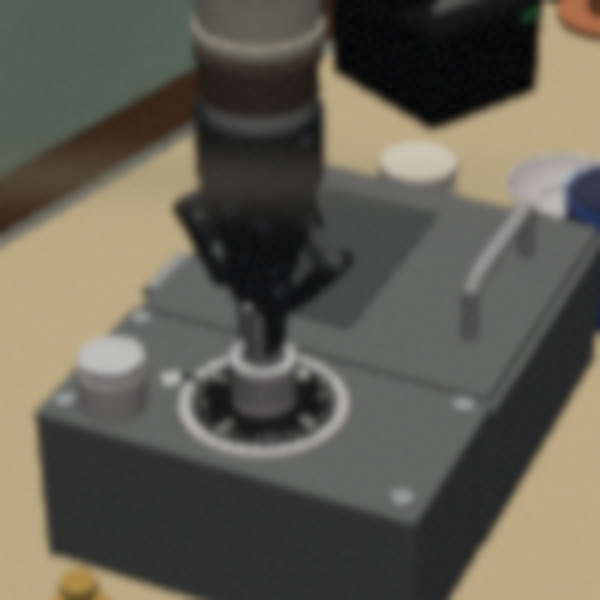

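The fingers closed to zero and seem to sit on or in the top of the knob, not around it. I'll check where the fingertips really are, using the earlier picture with the jaws open.

Open fingertips appear about 35 mm behind the reported TCP, and shut on the knob top (0.160) they are 16 mm behind it. The stated tip_extent (+8 mm) is therefore off by about 24 mm. I'll trust what I measured, back off, and go lower, checking by camera before closing.

```bash
python3 -m jog '[[[0,0,0.03,0,0,0,255],[0,0,0.03,0,0,0,0],[0,0,0.03,0,0,0,0],[0,0,0.03,0,0,0,0],[0,0,0.03,0,0,0,0],[0,0,0.03,0,0,0,0],[0,0,0.03,0,0,0,0],[0,0,0.03,0,0,0,0]]]'
python3 -m jog '[[[0,0,-0.02,0,0,0,0],[0,0,-0.04,0,0,0,0],[0,0,-0.05,0,0,0,0],[0,0,-0.052,0,0,0,0],[0,0,-0.052,0,0,0,0]]]'
python3 st.py
python3 - <<'E'
from workcell import bot
import cv2
a=bot.camera("side"); cv2.imwrite("pics/s3.png",a)
cv2.imwrite("pics/v3.png",cv2.resize(a[130:280,195:345],None,fx=4,fy=4,interpolation=cv2.INTER_CUBIC))
E
```

```text
clock: 5.08
eef_pos: [0.5697, 0.08, 0.1707]
tool_rot: [-0.695, 0.719, 0.0, -0.001]
ft_force: [0.1, 0.6, -0.7]
grip_width: 0.0833
clock: 5.5
eef_pos: [0.5694, 0.08, 0.1185]
tool_rot: [-0.695, 0.719, 0.001, -0.001]
ft_force: [-0.3, 0.0, 0.4]
grip_width: 0.0854
t 5.5 p [0.5694 0.08   0.1185] xyaw 268.12 q [-0.695  0.719  0.001 -0.001] F [-0.3  0.   0.4] M [-0.016  0.012 -0.012] j6 -1.3984 tau6 0.0 w 0.0854
```

View pics/v3.png

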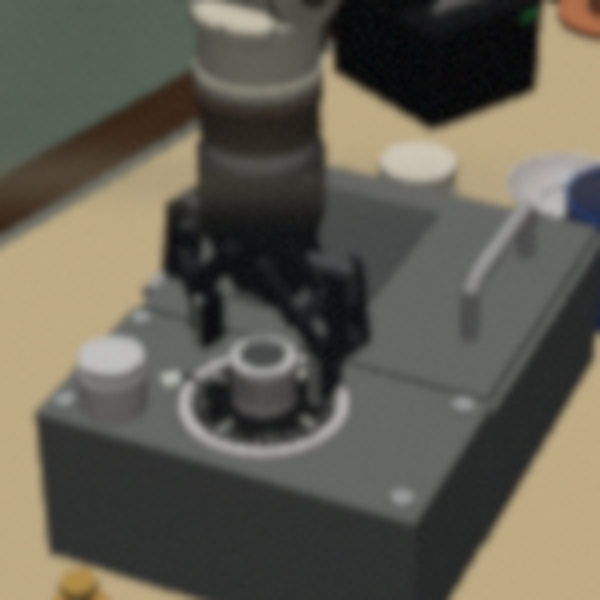

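The open tips straddle the knob at (208,342) and (325,402), at a height of about 0.148. The numbers agree with +29 mm. I'll lower 3 mm and close.

```bash
python3 -m jog '[[[0,0,-0.003,0,0,0,60],[0,0,-0.003,0,0,0,90],[0,0,-0.003,0,0,0,110],[0,0,-0.003,0,0,0,120],[0,0,-0.003,0,0,0,130],[0,0,-0.003,0,0,0,140]]]'; python3 st.py
python3 -m jog '[[[0,0,0,0,0,0,255],[0,0,0,0,0,0,255],[0,0,0,0,0,0,255],[0,0,0,0,0,0,255]]]'; python3 st.py
```

```text
clock: 6.05
eef_pos: [0.57, 0.0801, 0.1173]
tool_rot: [-0.695, 0.719, -0.0, 0.0]
ft_force: [-1.8, -0.5, 4.3]
grip_width: 0.0406
t 6.05 p [0.57   0.0801 0.1173] xyaw 268.12 q [-0.695  0.719 -0.     0.   ] F [-1.8 -0.5  4.3] M [-0.014  0.535 -0.029] j6 -1.3984 tau6 0.002 w 0.0406
clock: 6.38
eef_pos: [0.57, 0.0801, 0.1172]
tool_rot: [-0.695, 0.719, -0.0, 0.0]
ft_force: [-3.2, -0.1, 5.5]
grip_width: 0.0405
t 6.38 p [0.57   0.0801 0.1172] xyaw 268.12 q [-0.695  0.719 -0.     0.   ] F [-3.2 -0.1  5.5] M [-0.029  0.599 -0.006] j6 -1.3984 tau6 0.002 w 0.0405
```

Gripped at 40.5 mm. Now I'll turn right (clockwise) and watch the torque.

```bash
python3 -m jog '[[[0,0,0,0,0,-5,255],[0,0,0,0,0,-10,255],[0,0,0,0,0,-15,255],[0,0,0,0,0,-20,255]]]'; python3 st.py
python3 -m jog '[[[0,0,0,0,0,-5,255],[0,0,0,0,0,-10,255],[0,0,0,0,0,-15,255],[0,0,0,0,0,-20,255],[0,0,0,0,0,-25,255],[0,0,0,0,0,-30,255],[0,0,0,0,0,-34,255],[0,0,0,0,0,-34,255]]]'; python3 st.py
```

```text
clock: 6.72
eef_pos: [0.5697, 0.0802, 0.1172]
tool_rot: [-0.558, 0.83, 0.0, -0.0]
ft_force: [-4.4, 1.2, 7.2]
grip_width: 0.0404
t 6.72 p [0.5697 0.0802 0.1172] xyaw 247.89 q [-0.558  0.83   0.    -0.   ] F [-4.4  1.2  7.2] M [-0.006  0.769  0.112] j6 -1.0453 tau6 -0.751 w 0.0404
clock: 7.38
eef_pos: [0.5692, 0.0805, 0.1172]
tool_rot: [-0.292, 0.956, 0.001, -0.0]
ft_force: [-5.7, 1.1, 6.7]
grip_width: 0.0401
t 7.38 p [0.5692 0.0805 0.1172] xyaw 214.0 q [-0.292  0.956  0.001 -0.   ] F [-5.7  1.1  6.7] M [ 0.162  0.936 -0.025] j6 -0.4535 tau6 0.391 w 0.0401
```

```bash
python3 -m jog '[[[0,0,0,0,0,-6,255],[0,0,0,0,0,-12,255],[0,0,0,0,0,-18,255],[0,0,0,0,0,-24,255],[0,0,0,0,0,-30,255],[0,0,0,0,0,-36,255],[0,0,0,0,0,-42,255],[0,0,0,0,0,-48,255],[0,0,0,0,0,-54,255],[0,0,0,0,0,-60,255]]]'; python3 st.py
python3 -m jog '[[[0,0,0,0,0,-6,255],[0,0,0,0,0,-12,255],[0,0,0,0,0,-18,255],[0,0,0,0,0,-24,255],[0,0,0,0,0,-30,255],[0,0,0,0,0,-36,255],[0,0,0,0,0,-42,255],[0,0,0,0,0,-47,255],[0,0,0,0,0,-49,255],[0,0,0,0,0,-49,255]]]'; python3 st.py
python3 - <<'E'
from workcell import bot
import cv2
cv2.imwrite("pics/s4.png",bot.camera("side"))
E
```

```text
clock: 8.22
eef_pos: [0.5691, 0.0815, 0.1172]
tool_rot: [0.226, 0.974, 0.001, -0.001]
ft_force: [-5.4, 4.1, 7.1]
grip_width: 0.0404
t 8.22 p [0.5691 0.0815 0.1172] xyaw 153.91 q [ 0.226  0.974  0.001 -0.001] F [-5.4  4.1  7.1] M [0.64  1.037 0.133] j6 0.5961 tau6 -0.896 w 0.0404
clock: 9.05
eef_pos: [0.5697, 0.082, 0.1172]
tool_rot: [0.608, 0.794, 0.001, -0.001]
ft_force: [-2.5, 5.1, 4.6]
grip_width: 0.0406
t 9.05 p [0.5697 0.082  0.1172] xyaw 105.13 q [ 0.608  0.794  0.001 -0.001] F [-2.5  5.1  4.6] M [ 0.87   0.752 -0.033] j6 1.4477 tau6 0.183 w 0.0406
```

```bash
cat > dial.py <<'E'
from geo import *
import sys
from scipy.signal import find_peaks
C=np.array([.5702,.0798])
def prof(im,r0,r1,z=.127,n="side"):
    az=np.radians(np.arange(360)); out=[]
    for r in np.arange(r0,r1,.001):
        uv=np.float32([proj(n,[C[0]+r*np.cos(a),C[1]+r*np.sin(a),z]) for a in az])
        out.append(cv2.remap(im,uv[:,:1],uv[:,1:],cv2.INTER_CUBIC).ravel())
    return np.mean(out,0)
for f in sys.argv[1:]:
    im=cv2.imread(f,0).astype(np.float32)
    for r in((.031,.036),(.037,.042)):
        p=prof(im,*r); k,_=find_peaks(np.r_[p,p],prominence=12)
        k=sorted(set(k%360)); print(f,r,[(int(i),int(p[i])) for i in k if 30<i<230 or "0.png" in f])
E
python3 dial.py pics/side0.png pics/s3.png pics/s4.png
python3 - <<'E'
import cv2
cv2.imwrite("pics/v4.png",cv2.resize(cv2.imread("pics/s4.png")[180:270,205:325],None,fx=6,fy=6,interpolation=cv2.INTER_CUBIC))
E
```

```text
pics/side0.png (0.031, 0.036) [(85, 78), (178, 93), (224, 50), (266, 113), (293, 149), (330, 148)]
pics/side0.png (0.037, 0.042) [(0, 98), (45, 59), (87, 98), (133, 69), (175, 97), (270, 130), (289, 159), (333, 154)]
pics/s3.png (0.031, 0.036) [(85, 81), (178, 94)]
pics/s3.png (0.037, 0.042) [(44, 62), (87, 102), (133, 70), (175, 99)]
pics/s4.png (0.031, 0.036) [(102, 169), (150, 56), (196, 98)]
pics/s4.png (0.037, 0.042) [(62, 60), (104, 152), (148, 69), (194, 98)]
```

View pics/v4.png

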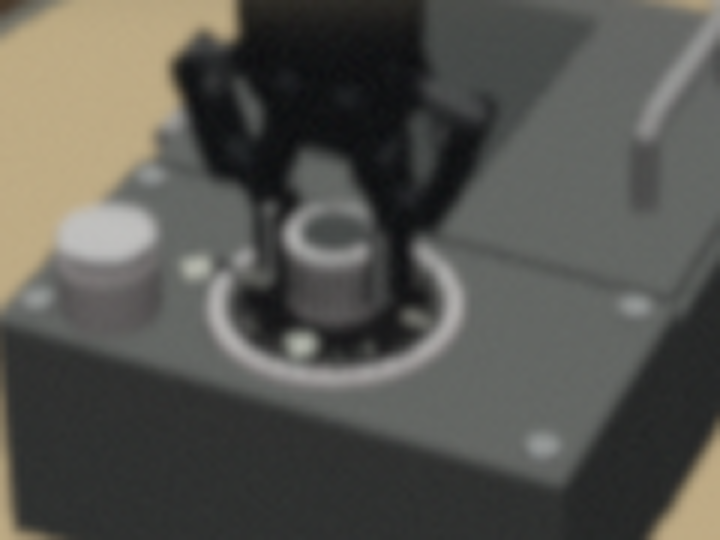

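The diamond is at (301,345) and its azimuth of about 103° gives a reading of 10.0, with no slip. Next, left 144° to 26.

```bash
python3 -m jog '[[[0,0,0,0,0,6,255],[0,0,0,0,0,12,255],[0,0,0,0,0,18,255],[0,0,0,0,0,24,255],[0,0,0,0,0,30,255],[0,0,0,0,0,36,255],[0,0,0,0,0,42,255],[0,0,0,0,0,48,255],[0,0,0,0,0,54,255],[0,0,0,0,0,60,255]]]'; python3 st.py
python3 -m jog '[[[0,0,0,0,0,6,255],[0,0,0,0,0,12,255],[0,0,0,0,0,18,255],[0,0,0,0,0,24,255],[0,0,0,0,0,30,255],[0,0,0,0,0,36,255],[0,0,0,0,0,42,255],[0,0,0,0,0,48,255],[0,0,0,0,0,54,255],[0,0,0,0,0,60,255]]]'; python3 st.py
python3 -m jog '[[[0,0,0,0,0,6,255],[0,0,0,0,0,12,255],[0,0,0,0,0,18,255],[0,0,0,0,0,22,255],[0,0,0,0,0,24,255],[0,0,0,0,0,24,255]]]'; python3 st.py
python3 - <<'E'
from workcell import bot
import cv2
cv2.imwrite("pics/s5.png",bot.camera("side"))
E
python3 dial.py pics/s5.png
```

```text
clock: 9.93
eef_pos: [0.569, 0.0813, 0.1172]
tool_rot: [0.127, 0.992, 0.001, -0.001]
ft_force: [-5.0, 3.9, 7.2]
grip_width: 0.0405
t 9.93 p [0.569  0.0813 0.1172] xyaw 165.46 q [ 0.127  0.992  0.001 -0.001] F [-5.   3.9  7.2] M [ 0.467  1.076 -0.151] j6 0.3944 tau6 0.917 w 0.0405
clock: 10.77
eef_pos: [0.5693, 0.0804, 0.1172]
tool_rot: [-0.386, 0.923, 0.001, -0.0]
ft_force: [-4.1, 0.7, 6.3]
grip_width: 0.0406
t 10.77 p [0.5693 0.0804 0.1172] xyaw 225.4 q [-0.386  0.923  0.001 -0.   ] F [-4.1  0.7  6.3] M [ 0.124  0.928 -0.301] j6 -0.6526 tau6 0.765 w 0.0406
clock: 11.27
eef_pos: [0.5697, 0.0802, 0.1172]
tool_rot: [-0.568, 0.823, 0.0, 0.0]
ft_force: [-3.8, 0.3, 6.1]
grip_width: 0.0404
t 11.27 p [0.5697 0.0802 0.1172] xyaw 249.19 q [-0.568  0.823  0.     0.   ] F [-3.8  0.3  6.1] M [0.038 0.75  0.046] j6 -1.068 tau6 -0.171 w 0.0404
pics/s5.png (0.031, 0.036) [(66, 78), (111, 45), (159, 98), (205, 51)]
pics/s5.png (0.037, 0.042) [(69, 94), (112, 68), (157, 121)]
```

The long ticks at 67° and 158° give 26.0. Now right, quickly to about 19.8, then in small guarded steps.

```bash
python3 -m jog '[[[0,0,0,0,0,-6,255],[0,0,0,0,0,-12,255],[0,0,0,0,0,-18,255],[0,0,0,0,0,-24,255],[0,0,0,0,0,-30,255],[0,0,0,0,0,-35,255],[0,0,0,0,0,-40,255],[0,0,0,0,0,-45,255]]]'; python3 st.py
python3 -m jog '[[[0,0,0,0,0,-2,255],[0,0,0,0,0,-4,255],[0,0,0,0,0,-6,255],[0,0,0,0,0,-8,255]]]'; python3 st.py
python3 -m jog '[[[0,0,0,0,0,-1,255],[0,0,0,0,0,-2,255],[0,0,0,0,0,-3,255]]]'; python3 st.py
```

```text
clock: 11.98
eef_pos: [0.5691, 0.0807, 0.1172]
tool_rot: [-0.207, 0.978, 0.001, -0.0]
ft_force: [-5.3, 1.4, 6.6]
grip_width: 0.0406
t 11.98 p [0.5691 0.0807 0.1172] xyaw 203.92 q [-0.207  0.978  0.001 -0.   ] F [-5.3  1.4  6.6] M [0.172 1.082 0.163] j6 -0.2774 tau6 -0.683 w 0.0406
clock: 12.32
eef_pos: [0.5691, 0.0808, 0.1172]
tool_rot: [-0.14, 0.99, 0.001, -0.001]
ft_force: [-4.9, 1.7, 6.4]
grip_width: 0.0402
t 12.32 p [0.5691 0.0808 0.1172] xyaw 196.08 q [-0.14   0.99   0.001 -0.001] F [-4.9  1.7  6.4] M [0.258 0.968 0.15 ] j6 -0.1405 tau6 -0.172 w 0.0402
clock: 12.57
eef_pos: [0.5691, 0.0808, 0.1172]
tool_rot: [-0.114, 0.993, 0.001, -0.001]
ft_force: [-5.5, 1.2, 6.9]
grip_width: 0.0402
t 12.57 p [0.5691 0.0808 0.1172] xyaw 193.14 q [-0.114  0.993  0.001 -0.001] F [-5.5  1.2  6.9] M [0.267 1.038 0.153] j6 -0.089 tau6 -0.009 w 0.0402
```

```bash
cat > g.py <<'E'
import sys; from workcell import bot; import numpy as np
o=bot.get_obs(); q=o["tool_rot"]; m=o["ft_torque"][2]
print("yaw",np.degrees(2*np.arctan2(q[1],q[0])).round(2),"Mz",m.round(3),"tau6",o["tau"][5].round(3)); sys.exit(bool(abs(m)>float(sys.argv[1])))
E
python3 -m jog '[[[0,0,0,0,0,-0.5,255],[0,0,0,0,0,-0.5,255]]]' >/dev/null && python3 g.py 0.27 &&
python3 -m jog '[[[0,0,0,0,0,-0.5,255],[0,0,0,0,0,-0.5,255]]]' >/dev/null && python3 g.py 0.27 &&
python3 -m jog '[[[0,0,0,0,0,-0.5,255],[0,0,0,0,0,-0.5,255]]]' >/dev/null && python3 g.py 0.27 &&
python3 -m jog '[[[0,0,0,0,0,-0.5,255],[0,0,0,0,0,-0.5,255]]]' >/dev/null && python3 g.py 0.27 &&
python3 -m jog '[[[0,0,0,0,0,-0.5,255],[0,0,0,0,0,-0.5,255]]]' >/dev/null && python3 g.py 0.27 &&
python3 -m jog '[[[0,0,0,0,0,-0.5,255],[0,0,0,0,0,-0.5,255]]]' >/dev/null && python3 g.py 0.27 &&
python3 -m jog '[[[0,0,0,0,0,-0.5,255],[0,0,0,0,0,-0.5,255]]]' >/dev/null && python3 g.py 0.27 &&
python3 -m jog '[[[0,0,0,0,0,-0.5,255],[0,0,0,0,0,-0.5,255]]]' >/dev/null && python3 g.py 0.27
```

```text
yaw 192.66 Mz 0.059 tau6 0.098
yaw 192.17 Mz 0.056 tau6 0.116
yaw 191.66 Mz 0.088 tau6 0.109
yaw 191.17 Mz 0.045 tau6 0.112
yaw 190.66 Mz 0.059 tau6 0.114
yaw 190.17 Mz 0.08 tau6 0.105
yaw 189.66 Mz 0.087 tau6 0.111
yaw 189.17 Mz 0.021 tau6 0.112
```

```bash

python3 -m jog '[[[0,0,0,0,0,-0.5,255],[0,0,0,0,0,-0.5,255]]]' >/dev/null && python3 g.py 0.25 &&
python3 -m jog '[[[0,0,0,0,0,-0.5,255],[0,0,0,0,0,-0.5,255]]]' >/dev/null && python3 g.py 0.25 &&
python3 -m jog '[[[0,0,0,0,0,-0.5,255],[0,0,0,0,0,-0.5,255]]]' >/dev/null && python3 g.py 0.25 &&
python3 -m jog '[[[0,0,0,0,0,-0.5,255],[0,0,0,0,0,-0.5,255]]]' >/dev/null && python3 g.py 0.25 &&
python3 -m jog '[[[0,0,0,0,0,-0.5,255],[0,0,0,0,0,-0.5,255]]]' >/dev/null && python3 g.py 0.25 &&
python3 -m jog '[[[0,0,0,0,0,-0.5,255],[0,0,0,0,0,-0.5,255]]]' >/dev/null && python3 g.py 0.25 &&
python3 -m jog '[[[0,0,0,0,0,-0.5,255],[0,0,0,0,0,-0.5,255]]]' >/dev/null && python3 g.py 0.25 &&
python3 -m jog '[[[0,0,0,0,0,-0.5,255],[0,0,0,0,0,-0.5,255]]]' >/dev/null && python3 g.py 0.25 &&
python3 -m jog '[[[0,0,0,0,0,-0.5,255],[0,0,0,0,0,-0.5,255]]]' >/dev/null && python3 g.py 0.25 &&
python3 -m jog '[[[0,0,0,0,0,-0.5,255],[0,0,0,0,0,-0.5,255]]]' >/dev/null && python3 g.py 0.25 &&
python3 -m jog '[[[0,0,0,0,0,-0.5,255],[0,0,0,0,0,-0.5,255]]]' >/dev/null && python3 g.py 0.25 &&
python3 -m jog '[[[0,0,0,0,0,-0.5,255],[0,0,0,0,0,-0.5,255]]]' >/dev/null && python3 g.py 0.25 &&
python3 -m jog '[[[0,0,0,0,0,-0.5,255],[0,0,0,0,0,-0.5,255]]]' >/dev/null && python3 g.py 0.25 &&
python3 -m jog '[[[0,0,0,0,0,-0.5,255],[0,0,0,0,0,-0.5,255]]]' >/dev/null && python3 g.py 0.25; python3 st.py
```

```text
yaw 188.67 Mz 0.086 tau6 0.114
yaw 188.17 Mz 0.064 tau6 0.114
yaw 187.67 Mz 0.132 tau6 0.107
yaw 187.17 Mz 0.084 tau6 0.112
yaw 186.67 Mz 0.065 tau6 0.113
yaw 186.17 Mz 0.075 tau6 0.113
yaw 185.67 Mz 0.095 tau6 0.113
yaw 185.17 Mz 0.079 tau6 0.114
yaw 184.67 Mz 0.104 tau6 0.114
yaw 184.17 Mz 0.109 tau6 0.114
yaw 183.67 Mz 0.128 tau6 0.115
yaw 183.17 Mz 0.078 tau6 0.115
yaw 182.67 Mz 0.118 tau6 0.115
yaw 182.17 Mz 0.081 tau6 0.114
t 16.23 p [0.569  0.081  0.1172] xyaw 182.17 q [-0.019  1.     0.001 -0.001] F [-5.7  2.9  7. ] M [0.282 1.103 0.081] j6 0.1025 tau6 0.114 w 0.0406
```

```bash

python3 -m jog '[[[0,0,0,0,0,-0.5,255],[0,0,0,0,0,-0.5,255]]]' >/dev/null && python3 g.py 0.23 &&
python3 -m jog '[[[0,0,0,0,0,-0.5,255],[0,0,0,0,0,-0.5,255]]]' >/dev/null && python3 g.py 0.23 &&
python3 -m jog '[[[0,0,0,0,0,-0.5,255],[0,0,0,0,0,-0.5,255]]]' >/dev/null && python3 g.py 0.23 &&
python3 -m jog '[[[0,0,0,0,0,-0.5,255],[0,0,0,0,0,-0.5,255]]]' >/dev/null && python3 g.py 0.23 &&
python3 -m jog '[[[0,0,0,0,0,-0.5,255],[0,0,0,0,0,-0.5,255]]]' >/dev/null && python3 g.py 0.23 &&
python3 -m jog '[[[0,0,0,0,0,-0.5,255],[0,0,0,0,0,-0.5,255]]]' >/dev/null && python3 g.py 0.23 &&
python3 -m jog '[[[0,0,0,0,0,-0.5,255],[0,0,0,0,0,-0.5,255]]]' >/dev/null && python3 g.py 0.23 &&
python3 -m jog '[[[0,0,0,0,0,-0.5,255],[0,0,0,0,0,-0.5,255]]]' >/dev/null && python3 g.py 0.23 &&
python3 -m jog '[[[0,0,0,0,0,-0.5,255],[0,0,0,0,0,-0.5,255]]]' >/dev/null && python3 g.py 0.23 &&
python3 -m jog '[[[0,0,0,0,0,-0.5,255],[0,0,0,0,0,-0.5,255]]]' >/dev/null && python3 g.py 0.23 &&
python3 -m jog '[[[0,0,0,0,0,-0.5,255],[0,0,0,0,0,-0.5,255]]]' >/dev/null && python3 g.py 0.23 &&
python3 -m jog '[[[0,0,0,0,0,-0.5,255],[0,0,0,0,0,-0.5,255]]]' >/dev/null && python3 g.py 0.23 &&
python3 -m jog '[[[0,0,0,0,0,-0.5,255],[0,0,0,0,0,-0.5,255]]]' >/dev/null && python3 g.py 0.23 &&
python3 -m jog '[[[0,0,0,0,0,-0.5,255],[0,0,0,0,0,-0.5,255]]]' >/dev/null && python3 g.py 0.23; python3 st.py
```

```text
yaw 181.67 Mz 0.062 tau6 0.114
yaw 181.17 Mz 0.031 tau6 0.114
yaw 180.67 Mz 0.077 tau6 0.116
yaw 180.17 Mz 0.116 tau6 0.115
yaw 179.67 Mz 0.046 tau6 0.117
yaw 179.17 Mz 0.066 tau6 0.117
yaw 178.67 Mz 0.055 tau6 0.118
yaw 178.18 Mz 0.107 tau6 0.154
yaw 177.69 Mz 0.194 tau6 0.225
yaw 177.2 Mz 0.236 tau6 0.297
t 17.9 p [0.569  0.0811 0.1172] xyaw 177.2 q [ 0.024  1.     0.001 -0.001] F [-5.1  2.6  8.1] M [0.305 1.065 0.236] j6 0.1893 tau6 0.297 w 0.0401
```

The stop is building: wrist torque has risen steadily from its 0.114 baseline since yaw 178.4°. One more half degree should bring it to about 0.37 N m.

```bash
python3 -m jog '[[[0,0,0,0,0,-0.5,255],[0,0,0,0,0,-0.5,255],[0,0,0,0,0,-0.5,255]]]' >/dev/null; python3 st.py
```

```text
t 18.15 p [0.569  0.0811 0.1172] xyaw 176.73 q [ 0.029  1.     0.001 -0.001] F [-4.7  2.2  7. ] M [0.294 1.101 0.302] j6 0.1977 tau6 0.329 w 0.0402
```

```bash
python3 -m jog '[[[0,0,0,0,0,-0.5,255],[0,0,0,0,0,-0.5,255]]]' >/dev/null; python3 st.py;python3 - <<'E'
from workcell import bot
import cv2
cv2.imwrite("pics/s6.png",bot.camera("side"))
E
python3 dial.py pics/s6.png
```

```text
t 18.32 p [0.569  0.0811 0.1172] xyaw 176.23 q [ 0.033  0.999  0.001 -0.001] F [-5.5  2.1  6.2] M [0.278 1.088 0.407] j6 0.2064 tau6 0.443 w 0.0406
pics/s6.png (0.031, 0.036) [(82, 104), (129, 53), (176, 164), (223, 40)]
pics/s6.png (0.037, 0.042) [(42, 59), (86, 118), (129, 84), (175, 132)]
```

Firm stop felt at 0.41 N m, with the dial reading about 18.0. I'll ease off 1°, release, raise, and move to the handle at (0.523,-0.114), jaws along the box's x.

```bash
python3 -m jog '[[[0,0,0,0,0,1,255],[0,0,0,0,0,1,255],[0,0,0,0,0,1,0],[0,0,0,0,0,1,0],[0,0,0,0,0,1,0],[0,0,0,0,0,1,0],[0,0,0.03,0,0,1,0],[0,0,0.06,0,0,1,0],[0,0,0.10,0,0,1,0]]]'; python3 st.py
python3 -m jog '[[[-0.047,-0.194,0,0,0,-70,0],[-0.047,-0.194,0,0,0,-70,0],[-0.047,-0.194,0,0,0,-70,0],[-0.047,-0.194,0,0,0,-70,0],[-0.047,-0.194,0,0,0,-70,0],[-0.047,-0.194,0,0,0,-70,0],[-0.047,-0.194,0,0,0,-70,0],[-0.047,-0.194,0,0,0,-70,0],[-0.047,-0.194,0,0,0,-70,0],[-0.047,-0.194,0,0,0,-70,0]]]'; python3 st.py
python3 -m jog '[[[0,0,-0.02,0,0,-4,0],[0,0,-0.03,0,0,-4,0],[0,0,-0.03,0,0,-4,0]]]'
python3 - <<'E'
from workcell import bot
import cv2,numpy as np
from scipy.optimize import least_squares
a=bot.camera("side"); b=bot.camera("top"); o=bot.get_obs(); p=o["eef_pos"]; j=o["joint_pos"]; print(p.round(4),j.round(4))
cv2.imwrite("pics/s7.png",a); cv2.imwrite("pics/t7.png",b)
f=lambda im,x,y,w,h,k:cv2.resize(im[y:y+h,x:x+w],None,fx=k,fy=k,interpolation=cv2.INTER_CUBIC)
cv2.imwrite("pics/v7.png",np.hstack([f(a,220,130,130,150,3),f(b,200,150,130,150,3)]))
D=[(.5,.2146,.24135,.00384),(.464,.2598,.155,.013),(.5754,.21,.395,.207),(np.hypot(*p[:2]),p[2],j[1],j[2])]
g=lambda c,a,b:(c[0]*np.sin(a)+c[1]*np.cos(a)+c[2]*np.cos(a-b), c[3]+c[0]*np.cos(a)-c[1]*np.sin(a)-c[2]*np.sin(a-b))
s=least_squares(lambda c:np.ravel([np.subtract(g(c,d[2],d[3]),d[:2]) for d in D]),[.3,.06,.3,.1]); print(s.x.round(4),s.fun.round(4))
for r,z in((.674,.29),(.674,.25),(.62,.29),(.70,.33)):
    t=least_squares(lambda x:np.subtract(g(s.x,*x),(r,z)),[.5,.4]); print(r,z,t.x.round(3),"j4",(np.pi/2-t.x[0]+t.x[1]).round(3),t.cost)
E
```

```text
clock: 19.12
eef_pos: [0.5685, 0.0796, 0.2147]
tool_rot: [0.025, 1.0, -0.001, -0.003]
ft_force: [0.7, 0.7, -0.3]
grip_width: 0.0855
t 19.12 p [0.5685 0.0796 0.2147] xyaw 177.09 q [ 0.025  1.    -0.001 -0.003] F [ 0.7  0.7 -0.3] M [ 0.062 -0.021 -0.031] j6 0.1899 tau6 0.0 w 0.0855
clock: 19.95
eef_pos: [0.5231, -0.1145, 0.2163]
tool_rot: [0.597, 0.802, -0.0, 0.0]
ft_force: [-0.3, 0.2, -0.3]
grip_width: 0.0855
t 19.95 p [ 0.5231 -0.1145  0.2163] xyaw 106.73 q [ 0.597  0.802 -0.     0.   ] F [-0.3  0.2 -0.3] M [-0.013  0.007 -0.06 ] j6 1.0634 tau6 -0.777 w 0.0855
clock: 20.2
eef_pos: [0.5212, -0.1137, 0.1836]
tool_rot: [0.621, 0.784, -0.001, -0.002]
ft_force: [-0.6, -0.1, -0.1]
grip_width: 0.0854
[ 0.5226 -0.1139  0.1859] [-0.2146  0.325   0.0423  1.2899 -0.      1.126 ]
[ 0.4958 -0.0005  0.3923 -0.1746] [-0.0006  0.      0.0005  0.      0.0004 -0.0001 -0.0002  0.0001]
0.674 0.29 [0.616 0.769] j4 1.724 6.333221866147164e-26
0.674 0.25 [0.606 0.649] j4 1.614 2.889103865783855e-17
0.62 0.29 [0.48  0.542] j4 1.633 3.857173061667245e-18
0.7 0.33 [0.735 1.09 ] j4 1.926 2.1147792865744182e-15
```

View pics/v7.png

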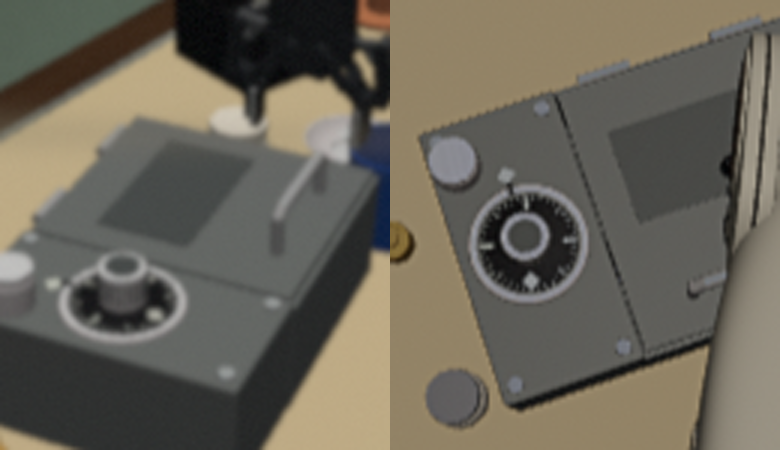

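The dial is at 18 and nothing has been disturbed. The gripper straddles the handle, and a fit of the arm model says the lift arc is reachable with the tool vertical. I'll descend and grip the bar.

```bash
python3 -m jog '[[[0,0,-0.02,0,0,0,0],[0,0,-0.04,0,0,0,0],[0,0,-0.055,0,0,0,0],[0,0,-0.063,0,0,0,0],[0,0,-0.063,0,0,0,60],[0,0,-0.063,0,0,0,120],[0,0,-0.063,0,0,0,160],[0,0,-0.063,0,0,0,180]]]'; python3 st.py
python3 -m jog '[[[0,0,0,0,0,0,200],[0,0,0,0,0,0,215],[0,0,0,0,0,0,255],[0,0,0,0,0,0,255],[0,0,0,0,0,0,255],[0,0,0,0,0,0,255]]]'; python3 st.py
python3 - <<'E'
from workcell import bot
import cv2
a=bot.camera("side"); cv2.imwrite("pics/s8.png",a)
cv2.imwrite("pics/v8.png",cv2.resize(a[110:240,230:390],None,fx=4.5,fy=4.5,interpolation=cv2.INTER_CUBIC))
E
```

```text
clock: 20.97
eef_pos: [0.5242, -0.1142, 0.1248]
tool_rot: [0.622, 0.783, 0.001, 0.001]
ft_force: [-0.3, 0.4, 0.3]
grip_width: 0.0389
t 20.97 p [ 0.5242 -0.1142  0.1248] xyaw 103.13 q [0.622 0.783 0.001 0.001] F [-0.3  0.4  0.3] M [-0.014 -0.018  0.016] j6 1.1272 tau6 -0.002 w 0.0389
clock: 21.47
eef_pos: [0.5236, -0.114, 0.1242]
tool_rot: [0.622, 0.783, 0.0, 0.001]
ft_force: [-0.7, 0.4, 5.5]
grip_width: 0.0101
t 21.47 p [ 0.5236 -0.114   0.1242] xyaw 103.12 q [0.622 0.783 0.    0.001] F [-0.7  0.4  5.5] M [0.061 0.133 0.059] j6 1.1273 tau6 0.036 w 0.0101
```

View pics/v8.png

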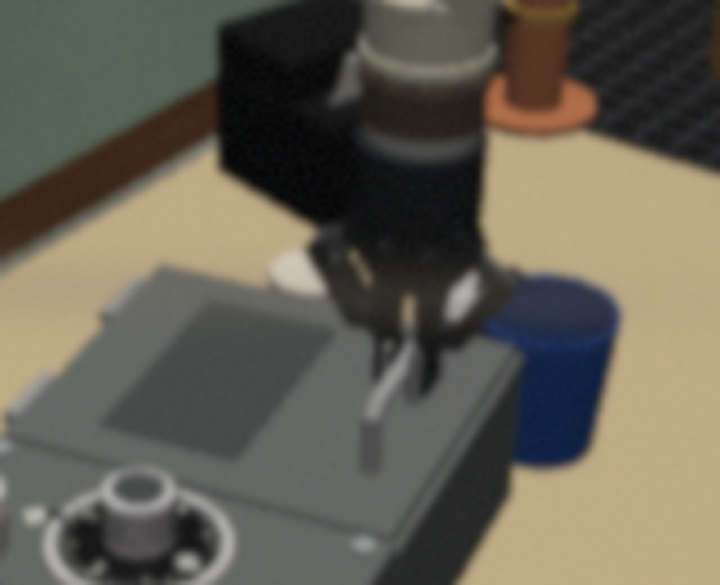

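The bar is gripped between the jaws at about (405,350). I'll lift gently at first to check that the lid is free.

```bash
python3 -m jog '[[[0,0,0.002,0,0,0,255],[0,0,0.004,0,0,0,255],[0.002,0,0.006,0,0,0,255],[0.002,0,0.006,0,0,0,255]]]'; python3 st.py
```

```text
clock: 21.85
eef_pos: [0.5242, -0.1138, 0.1277]
tool_rot: [0.622, 0.783, -0.001, -0.001]
ft_force: [2.6, 0.4, -8.7]
grip_width: 0.0099
t 21.85 p [ 0.5242 -0.1138  0.1277] xyaw 103.12 q [ 0.622  0.783 -0.001 -0.001] F [ 2.6  0.4 -8.7] M [-0.113 -0.365 -0.017] j6 1.1282 tau6 0.036 w 0.0099
```

```bash
python3 -m jog '[[[0.001,0,0.002,0,0,0,255],[0.001,0,0.004,0,0,0,255],[0.002,0.001,0.006,0,0,0,255],[0.002,0.001,0.006,0,0,0,255]]]'; python3 st.py
```

```text
clock: 22.18
eef_pos: [0.5261, -0.1134, 0.1351]
tool_rot: [0.622, 0.783, -0.001, -0.001]
ft_force: [-0.4, -3.4, -8.8]
grip_width: 0.01
t 22.18 p [ 0.5261 -0.1134  0.1351] xyaw 103.09 q [ 0.622  0.783 -0.001 -0.001] F [-0.4 -3.4 -8.8] M [-0.595  0.3    0.022] j6 1.1309 tau6 0.049 w 0.01
```

The force is steady at about 9 N while rising, so the lid is free. Next I'll follow the arc.

```bash
python3 -m jog '[[[0.001,0,0.0065,0,0,0,255],[0.004,0.001,0.0155,0,0,0,255],[0.0076,0.0017,0.0246,0,0,0,255],[0.0117,0.0027,0.0332,0,0,0,255],[0.0158,0.0036,0.0419,0,0,0,255],[0.0205,0.0047,0.0502,0,0,0,255],[0.0253,0.0058,0.0585,0,0,0,255],[0.0307,0.0071,0.0663,0,0,0,255],[0.0362,0.0084,0.0742,0,0,0,255],[0.0362,0.0084,0.0742,0,0,0,255]]]'; python3 st.py
```

```text
clock: 23.02
eef_pos: [0.5629, -0.1047, 0.2118]
tool_rot: [0.622, 0.783, -0.0, 0.0]
ft_force: [-4.5, -2.1, 0.8]
grip_width: 0.01
t 23.02 p [ 0.5629 -0.1047  0.2118] xyaw 103.11 q [ 0.622  0.783 -0.     0.   ] F [-4.5 -2.1  0.8] M [-0.386  1.074  0.131] j6 1.1585 tau6 0.076 w 0.01
```

```bash
python3 -m jog '[[[0.0061,0.0014,0.0073,0,0,0,255],[0.0122,0.0028,0.0146,0,0,0,255],[0.0189,0.0043,0.0214,0,0,0,255],[0.0256,0.0059,0.0281,0,0,0,255],[0.0329,0.0076,0.0342,0,0,0,255],[0.0401,0.0093,0.0403,0,0,0,255],[0.0478,0.0111,0.0458,0,0,0,255],[0.0555,0.0129,0.0512,0,0,0,255],[0.0555,0.0129,0.0512,0,0,0,255]]]'; python3 st.py
python3 - <<'E'
from workcell import bot
import cv2
a=bot.camera("side"); cv2.imwrite("pics/s9.png",a)
cv2.imwrite("pics/v9.png",cv2.resize(a[60:260,200:400],None,fx=3,fy=3,interpolation=cv2.INTER_CUBIC))
E
```

```text
clock: 23.77
eef_pos: [0.6167, -0.0921, 0.264]
tool_rot: [0.622, 0.783, -0.001, -0.0]
ft_force: [-8.6, -1.5, 5.8]
grip_width: 0.0099
t 23.77 p [ 0.6167 -0.0921  0.264 ] xyaw 103.09 q [ 0.622  0.783 -0.001 -0.   ] F [-8.6 -1.5  5.8] M [-0.493  2.307  0.071] j6 1.1949 tau6 0.066 w 0.0099
```

View pics/v9.png

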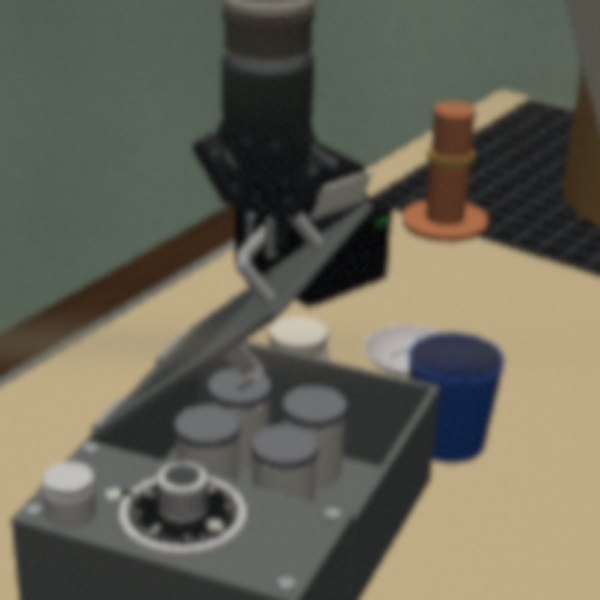

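The lid is at about 45°, the handle is still in the jaws and the cans inside are visible and undisturbed. On to 60°.

```bash
python3 -m jog '[[[0.0082,0.0019,0.0047,0,0,0,255],[0.0164,0.0038,0.0094,0,0,0,255],[0.0249,0.0058,0.0134,0,0,0,255],[0.0249,0.0058,0.0134,0,0,0,255]]]'; python3 st.py
python3 -m jog '[[[0.0086,0.002,0.004,0,0,0,255],[0.0174,0.004,0.0072,0,0,0,255],[0.0263,0.0061,0.0104,0,0,0,255],[0.0263,0.0061,0.0104,0,0,0,255],[0.0263,0.0061,0.0104,0,0,0,255]]]'; python3 st.py
python3 - <<'E'
from workcell import bot
import cv2
a=bot.camera("side"); cv2.imwrite("pics/s10.png",a)
cv2.imwrite("pics/v10.png",cv2.resize(a[60:260,200:400],None,fx=3,fy=3,interpolation=cv2.INTER_CUBIC))
E
```

```text
clock: 24.15
eef_pos: [0.6418, -0.0862, 0.279]
tool_rot: [0.622, 0.783, -0.0, 0.001]
ft_force: [-9.2, -2.1, 9.1]
grip_width: 0.0098
t 24.15 p [ 0.6418 -0.0862  0.279 ] xyaw 103.1 q [ 0.622  0.783 -0.     0.001] F [-9.2 -2.1  9.1] M [-0.443  2.44   0.017] j6 1.2094 tau6 0.064 w 0.0098
clock: 24.57
eef_pos: [0.6689, -0.0798, 0.2905]
tool_rot: [0.622, 0.783, 0.001, 0.002]
ft_force: [-7.8, -1.0, 10.0]
grip_width: 0.0098
t 24.57 p [ 0.6689 -0.0798  0.2905] xyaw 103.11 q [0.622 0.783 0.001 0.002] F [-7.8 -1.  10. ] M [-0.252  1.979  0.027] j6 1.2234 tau6 0.026 w 0.0098
```

View pics/v10.png

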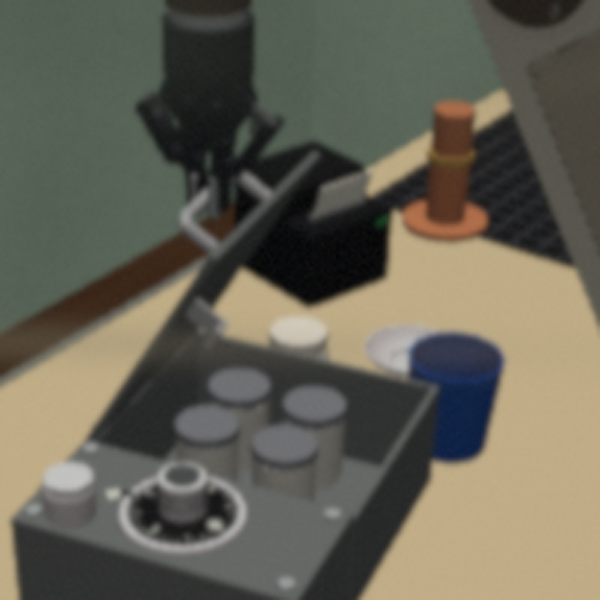

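The lid stands at about 60° with the handle at (200,205), and the jaws are clear of the lid edge at (320,155). I'll open a little and leave straight up.

```bash
python3 -m jog '[[[0,0,0,0,0,0,200],[0,0,0,0,0,0,184],[0,0,0,0,0,0,180],[0,0,0,0,0,0,180],[0,0,0,0,0,0,180]]]'; python3 st.py
python3 -m jog '[[[0,0,0.005,0,0,0,180],[0,0,0.015,0,0,0,180],[0,0,0.03,0,0,0,180],[0,0,0.05,0,0,0,180],[0,0,0.06,0,0,0,180],[0,0,0.06,0,0,0,180]]]'; python3 st.py
```

```text
clock: 25.03
eef_pos: [0.6702, -0.0795, 0.2846]
tool_rot: [0.622, 0.783, 0.0, 0.0]
ft_force: [0.3, -0.3, -0.4]
grip_width: 0.0254
t 25.03 p [ 0.6702 -0.0795  0.2846] xyaw 103.12 q [0.622 0.783 0.    0.   ] F [ 0.3 -0.3 -0.4] M [-0.051  0.05  -0.057] j6 1.2235 tau6 0.0 w 0.0254
clock: 25.53
eef_pos: [0.6709, -0.0798, 0.3477]
tool_rot: [0.622, 0.783, 0.001, 0.002]
ft_force: [0.7, 0.1, 0.7]
grip_width: 0.0253
t 25.53 p [ 0.6709 -0.0798  0.3477] xyaw 103.12 q [0.622 0.783 0.001 0.002] F [0.7 0.1 0.7] M [ 0.032  0.002 -0.019] j6 1.2234 tau6 0.0 w 0.0253
```

```bash
python3 -m jog '[[[0,0,0.015,0,0,0,180],[-0.04,0,0.03,0,0,0,180],[-0.08,0,0.03,0,0,0,180],[-0.12,-0.04,0.03,0,0,0,180],[-0.16,-0.08,0.03,0,0,0,180],[-0.20,-0.12,0.03,0,0,0,180],[-0.24,-0.16,0.03,0,0,0,180],[-0.24,-0.20,0.03,0,0,0,180],[-0.24,-0.20,0.03,0,0,0,180]]]'; python3 st.py
python3 - <<'E'
from workcell import bot
import cv2,numpy as np
a=bot.camera("side"); b=bot.camera("top"); cv2.imwrite("pics/s11.png",a); cv2.imwrite("pics/t11.png",b)
f=lambda im,x,y,w,h,k:cv2.resize(im[y:y+h,x:x+w],None,fx=k,fy=k,interpolation=cv2.INTER_CUBIC)
cv2.imwrite("pics/v11.png",np.hstack([f(a,150,60,250,290,1.6),f(b,150,60,250,290,1.6)]))
E
```

```text
clock: 26.28
eef_pos: [0.4332, -0.2707, 0.3746]
tool_rot: [0.621, 0.784, 0.0, 0.0]
ft_force: [0.2, -0.9, -0.0]
grip_width: 0.0249
t 26.28 p [ 0.4332 -0.2707  0.3746] xyaw 103.17 q [0.621 0.784 0.    0.   ] F [ 0.2 -0.9 -0. ] M [-0.093 -0.083  0.025] j6 0.7823 tau6 0.81 w 0.0249
```

The picture limit is reached, so the final checks are numerical: lid angle from the handle-end pixel already viewed (262.3,131.7), lid stillness since release, and bystanders against the first pictures.

```bash
python3 - <<'E'
from geo import *
q=[.5955,-.0308,.2283]; c,s=np.cos(q[2]),np.sin(q[2])
def W(l): return np.array([q[0]+c*l[0]-s*l[1],q[1]+s*l[0]+c*l[1],l[2]])
def H(th,a,n,y): t=np.radians(th); return W((.125-a*np.cos(t)+n*np.sin(t),y,.112+a*np.sin(t)+n*np.cos(t)))
for th in(52,56,60,64,68): print(th,"handleL",proj("side",H(th,.215,.05,-.016)).round(1),"edgeL",proj("side",H(th,.255,.008,.05)).round(1),"edgeR",proj("side",H(th,.255,.008,-.18)).round(1))
def shift(A,B,x,y,r):
    t=A[y-r:y+r,x-r:x+r]; m=cv2.matchTemplate(B[y-r-6:y+r+6,x-r-6:x+r+6],t,cv2.TM_CCOEFF_NORMED); _,v,_,p=cv2.minMaxLoc(m); return (p[0]-6,p[1]-6,round(v,3))
L=lambda f:cv2.imread("pics/"+f,0)
print("lid s10->s11", {k:shift(L("s10.png"),L("s11.png"),*k,8) for k in((262,132),(275,140),(265,165),(305,113))})
print("side", {n:shift(L("side0.png"),L("s11.png"),*p,r) for n,p,r in(("tin",(222,224),10),("weight",(215,284),10),("pot",(278,297),13),("brush",(205,322),20),("cup",(351,192),13),("dish",(333,178),8),("jar",(299,174),8))})
print("top", {n:shift(L("top0.png"),L("t11.png"),*p,r) for n,p,r in(("tin",(221,204),10),("weight",(201,230),9),("pot",(222,283),11),("brush",(170,262),18),("cup",(388,232),18),("dish",(411,195),18),("jar",(360,183),13))})
E
python3 dial.py pics/s11.png; python3 -m jog '[[[0,0,0,0,0,0,180],[0,0,0,0,0,0,180]]]'
python3 - <<'E'
from workcell import bot
o=bot.get_obs(); print(o["joint_vel"].round(3))
E
```

```text
52 handleL [271.3 139.1] edgeL [281.5 153.2] edgeR [316.2 116.3]
56 handleL [266.2 135.9] edgeL [275.9 148.2] edgeR [311.3 111.9]
60 handleL [260.9 133. ] edgeL [270.  143.5] edgeR [306.2 107.8]
64 handleL [255.6 130.4] edgeL [263.9 139.2] edgeR [300.8 104.1]
68 handleL [250.2 128.3] edgeL [257.6 135.3] edgeR [295.3 100.7]
lid s10->s11 {(262, 132): (0, 0, 0.938), (275, 140): (0, 0, 0.997), (265, 165): (0, 0, 0.999), (305, 113): (0, 0, 0.998)}
side {'tin': (0, 0, 1.0), 'weight': (0, 0, 1.0), 'pot': (0, 0, 0.999), 'brush': (0, 0, 0.999), 'cup': (0, 0, 0.895), 'dish': (0, 0, 0.985), 'jar': (0, 0, 0.985)}
top {'tin': (0, 0, 1.0), 'weight': (0, 0, 1.0), 'pot': (0, 0, 0.999), 'brush': (0, 0, 0.999), 'cup': (0, 0, 0.999), 'dish': (0, 0, 0.996), 'jar': (0, 0, 0.724)}
pics/s11.png (0.031, 0.036) [(85, 97), (133, 52), (179, 161), (224, 46)]
pics/s11.png (0.037, 0.042) [(44, 66), (88, 104), (133, 75), (176, 134), (227, 86)]
clock: 26.55
eef_pos: [0.435, -0.2698, 0.374]
tool_rot: [0.622, 0.783, 0.0, -0.0]
ft_force: [-0.2, 0.9, -0.8]
grip_width: 0.0253
[ 0.032  0.002  0.009  0.003 -0.003 -0.002]
```

```bash
python3 -c "
from workcell import bot
print(bot.job_done())"
```

```text
the job is handed in; nothing more can be done
None
```

The strongbox is open and the job is handed in at 26.6 s. I turned the dial right from about 28.2 to 10.0, left to 26.0, then right to a firm stop at about 18.0, where I pressed with 0.41–0.44 N m. I then lifted the lid by its handle, let go, and backed the arm off clear of everything.

**Last checks:**
- **Lid:** it stands at about 59–60° by the handle and edge pixels, and did not move between just before release and the last picture.
- **Bystanders:** the tin, weight, pot, brush, cup, dish and jar show no movement against the first pictures. The match was weaker for the jar from above (0.72) and the cup from the side (0.90).
- **Dial:** it now reads about 18.3, up to 0.3 above the stop. I eased off 1° before releasing the knob.
- **Contact force:** about zero at the end.

**What disagreed or went wrong:**
- **Fingertip position:** the fingertips were about 24 mm farther back than `bot.tip_extent` says. My first grip therefore closed on top of the knob, pressing with about 8 N. Raising, re-measuring by camera and going lower fixed it.
- **Last picture not viewed:** I had used all 12 picture views, so the final state was checked only by numbers from the images.

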